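Release and slide back the cover of a bench-top air filter

ROBOT

A 6-joint arm with a two-finger parallel gripper is mounted at the origin on the work surface. World frame = base frame: x ahead of the robot, y to its left, z up, the work surface at z = 0. Lengths are in m, angles in rad, forces in N, time in s.
With the tool pointing down it reaches from about 0.375 to 0.975 m from the base axis. Payload 3.8 kg.
Tool frame: the origin (TCP) lies between the finger pads; the fingertips stand 11 mm ahead of it and the grasp point (between the pads) lies 8 mm behind it; z points along the fingers, y is the line along which they close (so a half turn about z gives the same grasp; the last joint's range is limited). The gripper opens to 88 mm and grips with 3 to 60 N. Pads are 18 mm wide; open, the fingers measure 123 mm over their backs; the gripper's body (75 mm by 187 mm) begins 45 mm behind the grasp point.
Start: joints at [1.105, 0.264, 1.604, -0, 1.274, -0.037], TCP at [0.281, 0.614, 0.25] pointing down, gripper open.
Joint ranges: [-2.63, 2.63], [-0.94, 2.18], [0.31, 2.57], [-1.31, 4.45], [0, 2.66], [-2.55, 2.55]. Speed limits (rad/s): [2.57, 2.57, 3.14, 3.14, 3.14, 3.14].

INTERFACE

Orientations are given as a unit quaternion [w, x, y, z].
In Python, from cell import get_obs, snapshot, hand_in gives the robot as it stands.
- The arm moves only by the tool carry_out, never from a script. Its argument "plan" is one flat list of numbers, 4 for each row, row after row: the shift along the tool's x, y, z in m, then the turn about the tool's z in rad. In form: [dx, dy, dz, yaw, dx, dy, dz, yaw, ...]. A call has 1 to 12 rows; each row shifts and turns the commanded pose from where the row before left it, along the tool's axes as they then stand; what a row does not reach is not made up. A row lasts 1/8 s, in which the tool goes at most 62.5 mm and 10.7 degrees, less where a joint would pass 70% of its speed; a pose out of reach is approached as far as the arm can. A call with a gripper value outside its range is refused whole. "hand" is the closure, from 0 (fully open) to 1 (shut), set as the call begins (left out, the last holds). The fingers move at their own pace and stop on an object; "squeeze" is the grip in N (left out, the last holds). Time passes only in rows, so rows that do not move let the fingers close. It gives the time, the measured TCP pose, the force and the opening at its end, in the units of the state.
- get_obs(): the state, without advancing time (a new reading comes with each control period).
- snapshot(name): name is "side" or "top"; returns a dict with "frame" (400x640x3 uint8, red, green, blue), "vfov" (degrees; the focal length in pixels is half the picture's height over the tangent of half this angle, whatever the lens; pixels are square), "cx", "cy" (the principal point, pixels), "dist" ([k1, k2, p1, p2, k3] as OpenCV has them; the pictures are not rectified), "T" (4x4, takes a point from camera to world coordinates). Camera axes: x right, y down, z forward; pixel columns grow to the right and rows downward; lengths in m; the calibration is good to about 2 mm. A picture is of the moment at which its call begins. There is no depth.
- hand_in(): hands the job in, once; it reports no verdict.
The state is a dict: "clock": time; "joint_positions": joint angles; "dq": joint speeds; "effort": joint torques, N m; "tcp_pos": TCP position; "tcp_rot": TCP orientation; "force": force on the tool from outside, world axes, zero at the start; "wrist_torque": the same for the moment, N m; "gripper_width": opening from 0.0 (shut) to 1.0 (fully open).
Only numpy, scipy, OpenCV 4.12 (cv2) and the standard library are available. Lean on these libraries where they do the work, as an engineer would, in place of code of your own. Each camera call takes 0.05 s, during which the arm holds its last target. There are 200 camera calls.

TASK

On the small white air filter unit, press the orange snap tab all the way down so that it clicks in, then push the blue cover along its rails onto the parking shelf until the filter opening is completely uncovered. Only push the cover: do not lift it or let it fall from the unit. Leave the bottle, beaker and dishes where they stand.

Things in the scene. Friction and masses are not known exactly. Their poses are not given: they have to be found in the camera images.
- unit: White filter unit fixed to the bench, 112 (x) x 256 (y) mm, origin on the bench under its middle. Its +y is the way the cover slides, x runs across, z up; 'unit' numbers are mm in this frame. The cover slides on runners at z = 70, between side rails at |x| 42 to 52: with lips over the cover's edges beside the seat (y -125 to -24, top z = 84, 74 free between the lips), low beside the shelf (top z = 76).
- opening (a point): Centre of the filter opening (the cover's seat), at unit (0, -70, 70). The opening measures 62 (x) x 70 (y) mm, unit y -105 to -35; a green cartridge with white pleats lies in it, hidden until the cover is pushed off. Behind it a back wall at unit y = -119 (top z = 80).
- shelf (a point): Centre of the parking shelf, at unit (0, 58, 70): level with the seat, unit y -10 to 125, white with three grey stripes, ending in a wall at y = 125 (top z = 80) against which the cover stops.
- tab_top (a point): Centre of the top of the orange snap tab's press pad, 26 x 26 mm, at unit x = 78, y = -17; top at z = 86 when up, 77 when in. It stands 13 mm outside the rail, on a lower bracket (44 x 44 mm, top z = 58). Its bar crosses just before the cover's front edge, 6 mm above the runners when up (blocks the cover), 3 mm below them when in. The point moves with the tab.
- tab (a joint): How far the snap tab is pressed down, m: 0 up (starts at 0 to 0.001), 0.009 fully in (solid stop). Takes about 5 N to move and stays where it is left; the cover passes once it is beyond 0.007.
- cover: Blue loose cover, plate 80 (unit x) x 90 (unit y) x 8 mm with a white push ridge on top, 0.1 to 0.23 kg. Origin: centre of its underside; axes parallel to the unit's. On its seat it is at unit y = -70, z = 70; the opening is completely uncovered from y = +10; it meets the end wall at y = +80. Slides at about 1 to 2 N.
- ridge_top (a point): Middle of the top of the cover's white push ridge, a bar 60 (unit x) x 10 (unit y) mm rising 16 mm above the plate across its middle; this point is 24 mm above the cover's underside. 40 mm of flat plate lies behind it (-y) for a fingertip.
- reagent: Bystander: clear round bottle with green cap, 48 mm across, 105 high, standing loose. Origin: centre of its underside.
- beaker: Bystander: open glass beaker, 60 mm across, 75 high, standing loose. Origin: centre of its underside.
- dishes: Bystander: stack of three red culture dishes, 60 mm across, 45 high, one loose piece. Origin: centre of its underside.
Mind the look-alikes: they are no part of the job. Several things have the shape of the cover; the one meant has the colours described above.

How it is judged:
On the way, in this order (a step that is already met when the one before it is completed fails the run):
1. the snap tab is pressed in while the cover is still on its seat (value of joint tab above 0.0072 m and y of cover in the frame of unit below -0.055 m), for 0.1 s.
2. the cover has been pushed clear of the filter opening (y of cover in the frame of unit above 0.009 m), for 0.1 s.
At the end, for the whole second after the job is handed in: The cover lies flat (within 0.08 rad) and at rest on the unit's parking shelf between its guides, its trailing edge clear of the filter opening (cover origin at unit y of 9 mm or more); the snap tab is still in (over 6.5 mm); the bystanders stand within 30 mm of where they were (y of cover in the frame of unit between 0.009 and 0.09 m and x of cover in the frame of unit between -0.01 and 0.01 m and z of cover in the frame of unit between 0.066 and 0.076 m and angle between cover's own z axis and vertical below 0.08 rad and linear speed of cover below 0.01 m/s and value of joint tab above 0.0065 m and distance of each of reagent, beaker, dishes from where it was at the start of the episode below 0.03 m and angle between each of reagent, beaker, dishes's own z axis and vertical below 0.2 rad); the robot touches nothing.
It fails at once if the cover is lifted more than 12 mm, or drops from the unit (z of cover in the frame of unit above 0.082 m or z of cover in the frame of unit below 0.055 m).
It fails at once if the cover is tipped up (angle between cover's own z axis and vertical above 0.35 rad).
It fails at once if the bottle, beaker or dishes are moved more than 30 mm or tipped over (not (distance of reagent from where it was at the start of the episode below 0.03 m) or not (distance of beaker from where it was at the start of the episode below 0.03 m) or not (distance of dishes from where it was at the start of the episode below 0.03 m) or angle between any of reagent, beaker, dishes's own z axis and vertical above 0.4 rad).
It also fails if it takes over 42 s, if anything falls off the work surface, if the arm or the gripper's body presses on something with over 40 N, if the wrist force passes 120 N, or if a joint passes its speed limit or range.

## Working session

There is one attempt and no reset: what is moved stays moved. The work goes in short steps, Python scripts to look and compute and a tool call to move; the robot and the scene stay as the last step left them, time stands still between calls to the robot, and variables do not carry over. Pictures are saved under pics/ and viewed, on a budget of 10 in all, crops included, one or two more only if the job needs it, and the job is handed in when it is done.

Besides the shell and the picture viewer there is one more tool, called after "Request:" as name(argument=value, ...), one argument or row to a line, values as JSON. carry_out: Moves the arm, as the interface text tells. Its arguments: {"type":"object","properties":{"plan":{"type":"array"},"hand":{"type":"number"},"squeeze":{"type":"number"}},"required":["plan"]}

```bash
mkdir -p pics; cat > h.py <<'E'
import numpy as np, cv2
from cell import get_obs, snapshot, hand_in
def K(s):
    f=s["frame"].shape[0]/2/np.tan(np.radians(s["vfov"])/2)
    return np.array([[f,0,s["cx"]],[0,f,s["cy"]],[0,0,1.]])
def ray(s,px):
    p=cv2.undistortPoints(np.array(px,float).reshape(-1,1,2),K(s),np.array(s["dist"],float)).reshape(-1,2)
    T=np.array(s["T"]); d=np.c_[p,np.ones(len(p))]@T[:3,:3].T
    return T[:3,3],d
def at_z(s,px,z):
    o,d=ray(s,px); return o+d*((np.array(z)-o[2])/d[:,2])[:,None]
def proj(s,P):
    W=np.linalg.inv(np.array(s["T"])); 
    return cv2.projectPoints(np.array(P,float).reshape(-1,3),cv2.Rodrigues(W[:3,:3])[0],W[:3,3],K(s),np.array(s["dist"],float))[0].reshape(-1,2)
def save(s,n): cv2.imwrite(f"pics/{n}.png",s["frame"][:,:,::-1])
E
python3 - <<'E'
from h import *
for n in("top","side"):
    s=snapshot(n); save(s,n+"0"); print(n,s["vfov"],np.round(s["T"],3).tolist())
print(get_obs())
E
```

```text
top 50.54145633414267 [[0.011, -0.99, 0.144, 0.409], [-1.0, -0.009, 0.015, 0.061], [-0.014, -0.144, -0.989, 1.018], [0.0, 0.0, 0.0, 1.0]]
side 54.08938077058783 [[0.989, -0.084, 0.119, 0.438], [-0.145, -0.61, 0.779, -0.509], [0.007, -0.788, -0.615, 0.544], [0.0, 0.0, 0.0, 1.0]]
{'clock': 0.1, 'joint_positions': array([ 1.10509929e+00,  2.64669601e-01,  1.60522477e+00,  2.64927594e-05,
        1.27373511e+00, -3.69062198e-02]), 'dq': array([-0.00067827, -0.00022208, -0.00168622, -0.00052963,  0.00148203,
        0.00015585]), 'effort': array([ 1.07641365e-04, -5.03618968e+01, -3.58071077e+01,  7.30206608e-02,
        2.33855692e-02, -8.69413043e-05]), 'tcp_pos': array([0.28036206, 0.61333243, 0.24852488]), 'tcp_rot': array([-2.65508964e-04,  2.12760410e-01,  9.77103869e-01, -9.83278923e-04]), 'force': array([-0.0509136 ,  0.49505476, -0.91035902]), 'wrist_torque': array([-1.41624742e-02, -6.87210623e-05, -4.05135451e-02]), 'gripper_width': 0.9995861343847882}
```

View pics/top0.png

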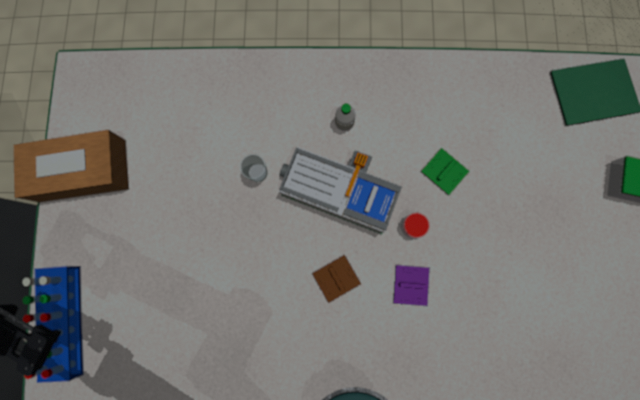

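View pics/side0.png

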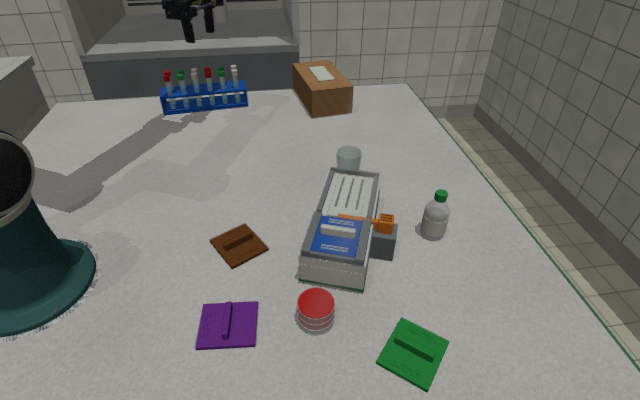

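Top view: the blue cover with white ridge is at about (372,199) and the orange tab pad at (361,158). Look-alikes are green (445,171), brown (336,278) and purple (411,285), all lying on the bench. I choose the blue one in the unit and check it in a close crop.

```bash
python3 - <<'E'
from h import *
t=cv2.imread("pics/top0.png")[135:245,265:435]; s=cv2.imread("pics/side0.png")[160:295,290:410]
a=cv2.resize(t,None,fx=4.4,fy=4.4,interpolation=cv2.INTER_CUBIC)[:, :]
b=cv2.resize(s,None,fx=3,fy=3)
a=cv2.resize(t,(430,int(430*110/170)),interpolation=cv2.INTER_CUBIC)
im=np.zeros((405,800,3),np.uint8); im[:a.shape[0],:430]=a; im[:405,435:795]=b
cv2.imwrite("pics/crop.png",im)
# colour centroids
for n,z in(("top",0),("side",0)):
    sn=snapshot(n); h=cv2.cvtColor(sn["frame"],cv2.COLOR_RGB2HSV); 
    for c,lo,hi in(("orange",(8,170,120),(20,255,255)),("blue",(100,120,60),(125,255,255)),("red",(0,200,90),(4,255,255)),("green",(55,120,60),(75,255,255))):
        m=cv2.inRange(h,lo,hi); k,l,st,ce=cv2.connectedComponentsWithStats(m)
        for i in range(1,k):
            if st[i,4]>25: print(n,c,st[i].tolist(),ce[i].round(1), at_z(sn,[ce[i]],.078).round(3)[0])
E
```

```text
top orange [346, 166, 14, 29, 88] [352.6 179.5] [0.589 0.01  0.078]
top blue [347, 178, 48, 44, 1028] [370.6 199.3] [ 0.544 -0.03   0.078]
top blue [35, 267, 47, 115, 3596] [ 60.8 320.1] [0.263 0.663 0.078]
top red [406, 214, 22, 22, 374] [416.2 224.8] [ 0.487 -0.131  0.078]
top green [553, 60, 87, 64, 3935] [595.6  91.4] [ 0.809 -0.573  0.078]
top green [342, 104, 9, 9, 65] [345.7 108.1] [0.757 0.026 0.078]
top green [422, 149, 46, 45, 1081] [444.6 170.9] [ 0.61  -0.198  0.078]
top green [623, 157, 17, 39, 568] [631.8 176.4] [ 0.603 -0.642  0.078]
top green [40, 295, 7, 7, 41] [ 43.2 298.3] [0.31  0.709 0.078]
top green [24, 297, 5, 7, 28] [ 25.9 299.7] [0.305 0.752 0.078]
side orange [372, 214, 22, 11, 120] [383.9 219.5] [ 0.633 -0.003  0.078]
side blue [160, 80, 88, 35, 1643] [203.8  97.4] [0.266 0.58  0.078]
side blue [310, 216, 52, 42, 893] [335.6 238.7] [ 0.538 -0.039  0.078]
side red [298, 293, 9, 17, 59] [301.3 300.2] [ 0.466 -0.157  0.078]
side green [218, 66, 6, 11, 55] [220.4  71.1] [0.302 0.785 0.078]
side green [177, 70, 7, 10, 52] [179.9  74.7] [0.174 0.772 0.078]
side green [436, 190, 11, 12, 111] [441.  195.4] [0.763 0.051 0.078]
side green [377, 318, 72, 74, 3004] [413.  353.6] [ 0.599 -0.261  0.078]
```

View pics/crop.png

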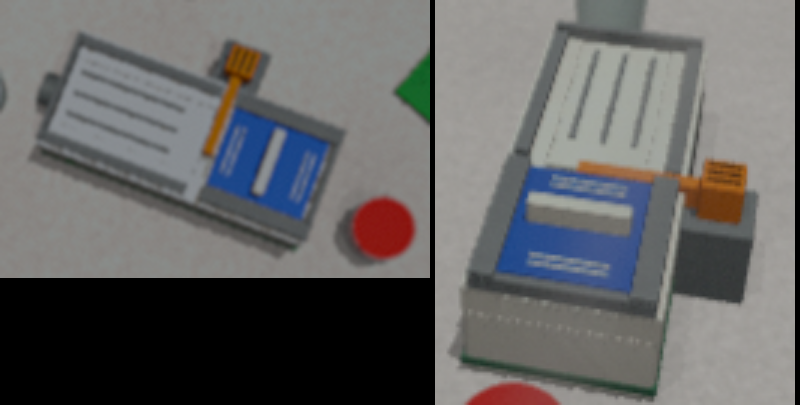

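The crop confirms it: the blue cover with white ridge sits in the white unit, and the orange pad is at crop (243,60). I fit the unit's pose to the features in both views.

```bash
cat > fit.py <<'E'
from h import *
from scipy.optimize import least_squares
k=170/430
U=[(30,-70,94),(-30,-70,94),(78,-17,86),(52,128,76),(-52,128,76),(52,-125,84),(-52,-125,84)]
tp=np.array([(281,129),(258,195),(243,60),(80,36),(42,145),(343,131),(297,240)])*k+[265,135]
sp=(np.array([(632,212),(529,199),(724,175),(703,41),(560,24),(655,312),(470,288)])-[435,0])/3+[290,160]
U=np.array(U)/1e3
def w(p,U):
    c,s=np.cos(p[2]),np.sin(p[2]); R=np.array([[c,-s,0],[s,c,0],[0,0,1]]); return np.atleast_2d(U)@R.T+[p[0],p[1],0]
if __name__=="__main__":
    T,S=snapshot("top"),snapshot("side")
    f=lambda p:np.r_[proj(T,w(p,U))-tp,proj(S,w(p,U))-sp].ravel()
    r=least_squares(f,[.58,.03,-.35],loss="soft_l1"); p=r.x
    print(p.round(4)); print(f(p).reshape(-1,2).round(1).tolist())
    np.save("pose.npy",p)
    print("tab",w(p,[.078,-.017,.086]),"ridge",w(p,[0,-.07,.094]))
    print("beaker/bottle/dish", at_z(T,[(254,165),(345,108),(416,225)],[.06,.105,.045]).round(3))
    from scipy.spatial.transform import Rotation as R
    q=get_obs()["tcp_rot"]; print(R.from_quat([*q[1:],q[0]]).as_matrix().round(3))
E
python3 fit.py
```

```text
[ 0.5672  0.0348 -0.3546]
[[0.2, 0.1], [0.0, -0.8], [-0.0, 0.1], [0.7, -0.8], [-1.1, -2.1], [1.7, -0.4], [4.2, 0.0], [0.0, 0.1], [-0.6, -0.7], [-0.0, -0.3], [-0.8, 1.5], [-2.1, 1.1], [1.0, -3.2], [-1.3, -5.3]]
tab [[ 0.6344885  -0.00820798  0.086     ]] ridge [[ 0.54293833 -0.03082579  0.094     ]]
beaker/bottle/dish [[ 0.624  0.238  0.06 ]
 [ 0.747  0.029  0.105]
 [ 0.49  -0.137  0.045]]
[[-0.909  0.416 -0.   ]
 [ 0.416  0.909 -0.001]
 [-0.    -0.001 -1.   ]]
```

Request:
carry_out(
  plan=[0, 0, 0, 0.187, 0, 0, 0, 0.187, 0, 0, 0, 0.187, 0, 0, 0, 0.187, 0, 0, 0, 0.187, 0, 0, 0, 0.187, 0, 0, 0, 0.187, 0, 0, 0, 0.187, 0, 0, 0, 0],
  hand=1,
  squeeze=20,
)

```text
clock: 1.42
tcp_pos: [0.2806, 0.6138, 0.2496]
tcp_rot: [0.0, 0.82, 0.572, -0.0]
force: [-0.9, 0.5, 0.2]
gripper_width: 0.014
```

```bash
cat > st.py <<'E'
from fit import *
from scipy.spatial.transform import Rotation as R
o=get_obs(); p=np.load("pose.npy"); q=o["tcp_rot"]; M=R.from_quat([*q[1:],q[0]]).as_matrix()
c,s=np.cos(p[2]),np.sin(p[2]); d=o["tcp_pos"]-[p[0],p[1],0]
print("t",o["clock"],"tcp unit mm",np.round([1e3*(c*d[0]+s*d[1]),1e3*(-s*d[0]+c*d[1]),1e3*d[2]],1),"tip z",round(1e3*d[2]-11,1),"F",o["force"].round(1),"grip",round(o["gripper_width"],3))
print("tool x vs unit y (rad)",np.round(np.arctan2(M[1,0],M[0,0])-(p[2]+np.pi/2),4),"z",M[:,2].round(3))
E
python3 st.py
```

```text
t 1.425 tcp unit mm [-469.8  443.5  249.6] tip z 238.6 F [-0.9  0.5  0.2] grip 0.014
tool x vs unit y (rad) 0.0026 z [-0. -0. -1.]
```

Request:
carry_out(
  plan=[-0.0384, 0.0458, 0, 0, -0.0384, 0.0458, 0, 0, -0.0384, 0.0458, 0, 0, -0.0384, 0.0458, 0, 0, -0.0384, 0.0458, 0, 0, -0.0384, 0.0458, 0, 0, -0.0384, 0.0458, 0, 0, -0.0384, 0.0458, 0, 0, -0.0384, 0.0458, 0, 0, -0.0384, 0.0458, 0, 0, -0.0384, 0.0458, 0, 0, -0.0384, 0.0458, 0, 0],
)

```text
clock: 2.92
tcp_pos: [0.6372, -0.0107, 0.2499]
tcp_rot: [0.0, 0.819, 0.573, 0.0]
force: [0.2, 0.8, 0.1]
gripper_width: 0.006
```

Request:
carry_out(
  plan=[0, 0, 0.04, 0, 0, 0, 0.04, 0, 0, 0, 0.03, 0, 0, 0, 0.02, 0, 0, 0, 0, 0, 0, 0, 0, 0],
)

```text
clock: 3.68
tcp_pos: [0.6375, -0.0088, 0.1212]
tcp_rot: [0.001, 0.82, 0.572, 0.001]
force: [-0.4, -0.3, -0.3]
gripper_width: 0.004
```

```bash
python3 st.py; python3 - <<'E'
from h import *
t=snapshot("top")["frame"][120:230,280:420,::-1]; s=snapshot("side")["frame"][150:290,300:420,::-1]
cv2.imwrite("pics/c2.png",np.hstack([cv2.resize(t,(440,346),interpolation=2),cv2.resize(s,(296,346),interpolation=2)]))
E
```

```text
t 3.675 tcp unit mm [ 81.  -16.5 121.2] tip z 110.2 F [-0.4 -0.3 -0.3] grip 0.004
tool x vs unit y (rad) 0.0016 z [ 0.002 -0.    -1.   ]
```

View pics/c2.png

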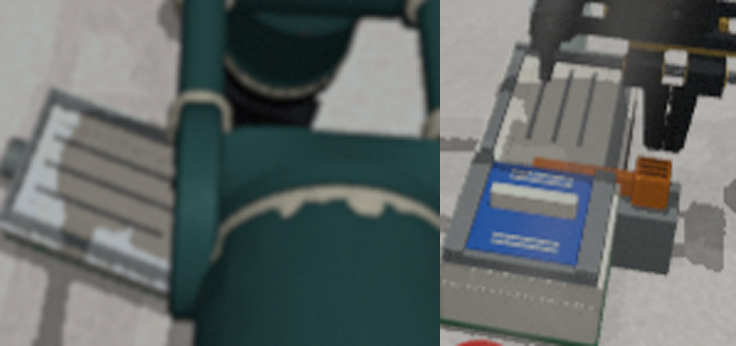

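The fingertip (crop 665,150) is above the orange pad (655,165). A black part also hangs at (545,60), so I check the whole side view.

```bash
python3 - <<'E'
from h import *
s=snapshot("side")["frame"][0:300,230:500,::-1]
cv2.imwrite("pics/c3.png",cv2.resize(s,(540,600),interpolation=2))
E
```

```text
(no output)
```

View pics/c3.png

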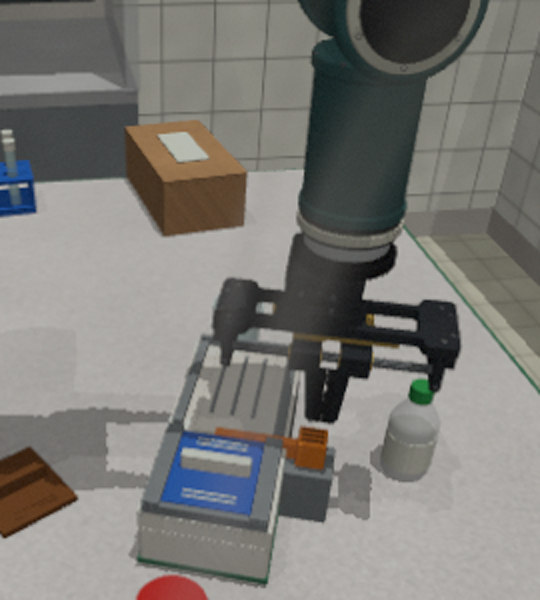

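Those are just the body's ends; clear of the unit and bottle. Descend.

Request:
carry_out(
  plan=[0, -0.001, 0.012, 0, 0, 0, 0.01, 0, 0, 0, 0.002, 0, 0, 0, 0.002, 0, 0, 0, 0.002, 0, 0, 0, 0.002, 0, 0, 0, 0.001, 0, 0, 0, 0, 0],
)

```text
clock: 4.82
tcp_pos: [0.6353, -0.0085, 0.0885]
tcp_rot: [-0.0, 0.821, 0.572, -0.0]
force: [-1.4, -0.4, 3.0]
gripper_width: 0.007
```

```bash
python3 st.py
```

```text
t 4.825 tcp unit mm [ 78.9 -17.   88.5] tip z 77.5 F [-1.4 -0.4  3. ] grip 0.007
tool x vs unit y (rad) 0.0006 z [-0.  0. -1.]
```

Request:
carry_out(
  plan=[0, 0, 0.001, 0, 0, 0, 0.001, 0, 0, 0, 0, 0],
)

```text
clock: 5.2
tcp_pos: [0.6354, -0.0085, 0.0883]
tcp_rot: [-0.0, 0.821, 0.572, -0.0]
force: [-6.5, 0.6, 12.9]
gripper_width: 0.006
```

The force rose to 13 N at tip z ≈ 77, which is the solid stop, so the tab is in. I raise the arm and move behind the ridge.

Request:
carry_out(
  plan=[0, 0, -0.02, 0, 0, 0, -0.025, 0, -0.038, -0.039, 0, 0, -0.038, -0.04, 0, 0, 0, 0, 0, 0, 0, 0, 0, 0],
)

```text
clock: 5.95
tcp_pos: [0.5364, -0.0526, 0.1327]
tcp_rot: [0.001, 0.821, 0.571, 0.001]
force: [0.2, -0.8, -0.3]
gripper_width: 0.007
```

```bash
python3 st.py;  python3 - <<'E'
from h import *
s=snapshot("side")["frame"][150:300,280:430,::-1]
cv2.imwrite("pics/c4.png",cv2.resize(s,(600,600),interpolation=2))
E
```

```text
t 5.95 tcp unit mm [  1.4 -92.7 132.7] tip z 121.7 F [ 0.2 -0.8 -0.3] grip 0.007
tool x vs unit y (rad) 0.0 z [ 0.003 -0.    -1.   ]
```

View pics/c4.png

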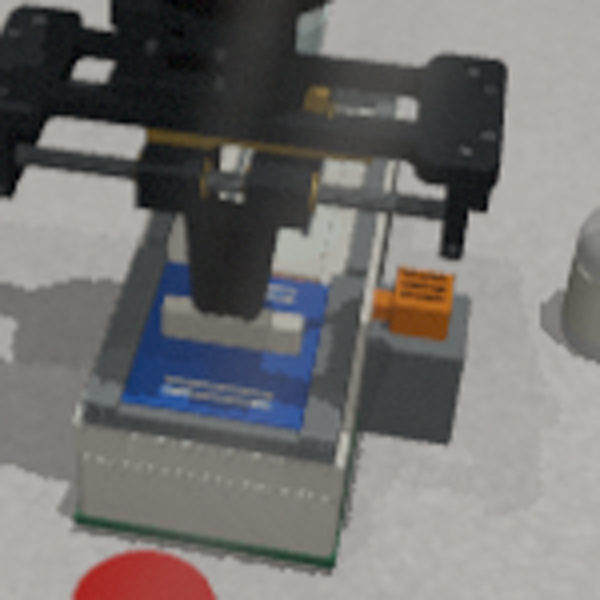

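The tab is lower and the cover is still seated, with the fingers centred behind the ridge. Lower to about 6 mm above the plate and push gently.

Request:
carry_out(
  plan=[0, -0.0015, 0.02, 0, 0, 0, 0.012, 0, 0, 0, 0.006, 0, 0, 0, 0, 0, 0.003, 0, 0, 0, 0.003, 0, 0, 0, 0.003, 0, 0, 0, 0.003, 0, 0, 0, 0.003, 0, 0, 0, 0.003, 0, 0, 0],
)

```text
clock: 7.25
tcp_pos: [0.54, -0.0349, 0.0939]
tcp_rot: [0.0, 0.821, 0.572, 0.0]
force: [0.3, -1.4, 1.2]
gripper_width: 0.007
```

```bash
python3 st.py
```

```text
t 7.25 tcp unit mm [ -1.3 -74.9  93.9] tip z 82.9 F [ 0.3 -1.4  1.2] grip 0.007
tool x vs unit y (rad) 0.0006 z [ 0. -0. -1.]
```

Request:
carry_out(
  plan=[0.006, 0, 0, 0, 0.009, 0, 0, 0, 0.01, 0, 0, 0, 0.01, 0, 0, 0, 0.01, 0, 0, 0, 0.01, 0, 0, 0],
)

```text
clock: 8.0
tcp_pos: [0.5592, 0.0174, 0.0937]
tcp_rot: [-0.0, 0.821, 0.572, -0.0]
force: [-0.8, -2.3, 0.9]
gripper_width: 0.004
```

Request:
carry_out(
  plan=[0.01, 0, 0, 0, 0.01, 0, 0, 0, 0.01, 0, 0, 0, 0.01, 0, 0, 0, 0.008, 0, 0, 0, 0.005, 0, 0, 0, 0.003, 0, 0, 0, 0, 0, 0, 0],
)

```text
clock: 9.0
tcp_pos: [0.5784, 0.0694, 0.0936]
tcp_rot: [-0.0, 0.821, 0.571, 0.0]
force: [0.7, -0.1, -1.3]
gripper_width: 0.008
```

```bash
python3 st.py;  python3 - <<'E'
from h import *
s=snapshot("side")["frame"][150:300,280:430,::-1]
cv2.imwrite("pics/c5.png",cv2.resize(s,(600,600),interpolation=2))
E
```

```text
t 9.0 tcp unit mm [-1.5 36.3 93.6] tip z 82.6 F [ 0.7 -0.1 -1.3] grip 0.008
tool x vs unit y (rad) 0.0005 z [ 0.  0. -1.]
```

View pics/c5.png

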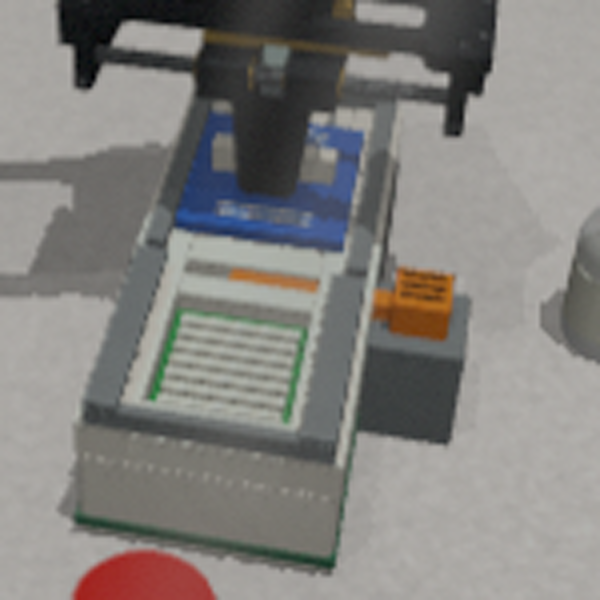

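The filter is fully uncovered (green frame at crop 155–305 × 310–415), the cover lies on the shelf and the tab is down. Back off, then rise clear.

Request:
carry_out(
  plan=[-0.006, 0, 0, 0, -0.006, 0, 0, 0, 0, 0, -0.03, 0, 0, 0, -0.05, 0, -0.03, 0, -0.05, 0, -0.06, 0, -0.03, 0, -0.06, 0, 0, 0, -0.06, 0, 0, 0, -0.06, 0, 0, 0, 0, 0, 0, 0, 0, 0, 0, 0],
)

```text
clock: 10.42
tcp_pos: [0.4818, -0.1916, 0.2516]
tcp_rot: [-0.0, 0.821, 0.571, 0.0]
force: [0.7, 0.2, 0.1]
gripper_width: 0.007
```

```bash
python3 st.py;  python3 - <<'E'
from h import *
S=snapshot("side"); T=snapshot("top")
s=S["frame"][130:330,280:460,::-1]; t=T["frame"][90:250,230:440,::-1]
cv2.imwrite("pics/c6.png",np.hstack([cv2.resize(s,(405,450),interpolation=2),cv2.resize(t,(395,301),interpolation=2) if 0 else cv2.copyMakeBorder(cv2.resize(t,(395,301),interpolation=2),0,149,0,0,0)]))
E
```

```text
t 10.425 tcp unit mm [  -1.5 -242.   251.6] tip z 240.6 F [0.7 0.2 0.1] grip 0.007
tool x vs unit y (rad) -0.001 z [ 0.     0.001 -1.   ]
```

View pics/c6.png

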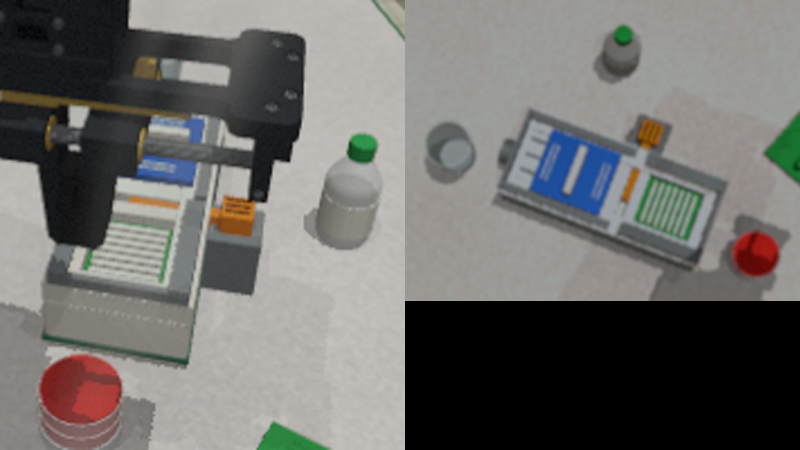

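The top view shows the opening fully bare, the cover flat between the guides with its ridge at crop (575,169), and bottle, beaker and dishes where they were. I check the ridge position numerically, then hand in.

```bash
python3 - <<'E'
from fit import *
p=np.load("pose.npy"); P=at_z(snapshot("top"),[(320.4,179.8)],.094)[0]-[p[0],p[1],0]
c,s=np.cos(p[2]),np.sin(p[2]); print("cover unit x,y mm",1e3*(c*P[0]+s*P[1]),1e3*(-s*P[0]+c*P[1]))
print(hand_in())
E
```

```text
cover unit x,y mm -0.7213067519876021 50.7839226401818
the job is handed in; nothing more can be done
None
```

I pressed the orange tab to its solid stop, pushed the blue cover onto the parking shelf, backed the arm off and handed the job in. No verdict is reported at hand-in.

- **Tab:** the force rose to about 13 N with the fingertip at z ≈ 77 mm, the tab's fully-in height. The pictures afterwards show it still down. I judged it from that force and the pictures, because the tab joint itself can't be read.
- **Cover:** the push took about 2 N. The last picture puts the cover at unit x ≈ -1 mm, y ≈ +51 mm, lying flat between the guides. The filter opening is completely bare.
- **Bystanders:** the dishes measured at the same pixel as before, and the bottle and beaker look unmoved by eye.
- **Arm:** it stands clear of everything, with about 10.5 s on the clock.

One disagreement: in the pose fit, the corners of the unit's near end were off by up to 5 pixels. I took those as badly picked points. The tab and ridge points the moves relied on fitted within about 1 pixel. No check failed.

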